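# Right the toppled brush pot on the seal carver's board

## Task

The square wooden brush pot has toppled over on the carving board. Stand it back up on its foot, letting it down gently under control rather than letting it drop, and leave it standing tucked into the corner where the board's back and left fences meet, two of its sides flush against the two fences. Let go of it and leave everything else on the bench where it is.

Things in the scene. Friction and masses are not known exactly. Their poses are not given: they have to be found in the camera images.
- pot: Loose, empty, square dark red rosewood brush pot: 92 x 92 mm, 105 mm tall, walls 7 mm, floor 9 mm, mouth 78 x 78 mm. About 0.36 kg, centre of mass 44 mm above its foot. It lies on a side on the board, mouth roughly to the right (-y). Origin: centre of the foot's underside; z points along its axis out of the mouth (up when it stands), x and y square to its sides
- board: Fixed carving board: dark green slate 400 mm (x) by 520 mm (y), top 10 mm above the table. A wooden fence 16 mm thick, its top 30 mm above the slate, runs along the back edge (inner face at x = +185 mm) and the left edge (inner face at y = +250 mm). Origin: centre of the slab's underside; x away from the robot, y left, z up
- home (a point): Point on the slate in the fence corner: where the centre of the pot's foot comes to be when two sides of the pot are flush against both fences (46 mm from each fence). Axes as the board's
- seal_red: Bystander: dark red stone seal, 36 x 36 x 80 mm, standing on the table to the right of the board. Origin: centre of its underside, z up
- seal_pale: Bystander: pale yellow stone seal with a domed head, 40 x 40 x 88 mm, standing on the board in its front left corner. Origin: centre of its underside, z up
- knife: Bystander: carving knife, black bound handle and steel blade, 164 mm long, 9 mm thick, lying on the board along its front edge. Origin: on its underside, about mid-length, x along the blade
- paste_box: Bystander: round white and blue porcelain box, 96 mm across, 47 mm tall, on the table to the left of the board. Origin: centre of its underside
- brocade_box: Bystander: yellow brocade box with a dark red band, 109 x 89 x 62 mm, on the table to the left of the board. Origin: centre of its underside
- seal_bed: Bystander: wooden seal-holding clamp with a green stone in it, 220 x 85 x 56 mm with its brass screw, on the table to the right of the board. Origin: centre of the underside of its base
- brush: Bystander: blue brush about 170 mm long, lying on the table to the right of the board. Origin: on its underside
Mind the look-alikes: they are no part of the job. There is more than one size of the pot; the one meant has the size given above.

How it is judged:
By the outcome, as a careful person would: the job done as asked, in the order asked, and still so for the second after the job is handed in, with the robot touching nothing.
It also fails if it takes over 72 s, if anything falls off the work surface, if the arm or the gripper's body presses on something with over 40 N, if the wrist force passes 120 N, or if a joint passes its speed limit or range.

## Robot

A 6-joint arm with a two-finger parallel gripper is mounted at the origin on the work surface. World frame = base frame: x ahead of the robot, y to its left, z up, the work surface at z = 0. Lengths are in mm, angles in rad, forces in N, time in s.
With the tool pointing down it reaches from about 300 to 775 mm from the base axis. Payload 14.6 kg.
Tool frame: the origin (TCP) lies at the very end of the fingers, on their centre line; the grasp point (between the pads) lies 19 mm behind it (hold_point_z is the distance from the TCP to the grasp point, in mm); z points along the fingers, y is the line along which they close (so a half turn about z gives the same grasp; the last joint's range is limited). The gripper opens to 94 mm and grips with 3 to 60 N. Pads are 16 mm wide; open, the fingers measure 119 mm over their backs; the gripper's body (75 mm by 177 mm) begins 78 mm behind the grasp point.
Start: joints at [-1.172, 0.3, 1.521, -0, 1.321, -0.067], TCP at [247.018, -491.398, 205.446] pointing down, gripper open.
Joint ranges: [-3.03, 3.03], [-0.79, 2.21], [0.23, 2.52], [-1.04, 4.18], [0, 3.07], [-2.55, 2.55]. Speed limits (rad/s): [2.22, 2.22, 2.57, 3.14, 3.14, 3.14].

## Interface

Orientations are given as a 3x3 rotation matrix whose columns are the frame's x, y, z axes.
In Python, from workcell import get_state, grab_frame, camera_info, sign_off, hold_point_z gives the robot as it stands.
- The arm moves only by the shell command python3 -m crank 'ROWS'. ROWS is JSON, a list that holds one entry, the list of rows, each a list of 7 numbers: the shift along the tool's x, y, z in m, then the turn, a rotation vector about the tool's x, y, z in units of 5 degrees (1.0 is 5 degrees), then the closure, from 0 (fully open) to 1 (shut). A call has 1 to 12 rows; each row shifts and turns the commanded pose from where the row before left it, along the tool's axes as they then stand; what a row does not reach is not made up. A row lasts 1/10 s, in which the tool goes at most 50 mm and 8.59 degrees, less where a joint would pass 70% of its speed; a pose out of reach is approached as far as the arm can. A call is refused whole if a number of a shift passes 0.05 or a number of a turn 1, either way. A call with a gripper value outside its range is refused whole. The fingers move at their own pace and stop on an object; the grip force is fixed at half the most. Time passes only in rows, so rows that do not move let the fingers close. It gives the time, the measured TCP pose, the force, the opening and the grip force at its end, in the units of the state.
- get_state(): the state, without advancing time (a new reading comes with each control period).
- grab_frame(name): name is "side" or "top"; returns the picture (480x640x3 uint8, red, green, blue); there is no depth.
- camera_info(name): a dict with "fx", "fy", "cx", "cy" (pixels), "world_to_cam" (4x4, takes a point from world to camera coordinates). Camera axes: x right, y down, z forward; pixel columns grow to the right and rows downward; lengths in mm; the calibration is good to about 2 mm. A picture is of the moment at which its call begins. camera_info takes no time and is no camera call.
- sign_off(): hands the job in; it is judged then, once.
The state is a dict: "time_s": time; "qpos": joint angles; "joint_velocities": joint speeds; "effort": joint torques, N m; "ee_pos": TCP position; "tool_rot": TCP orientation; "wrist_force": force on the tool from outside, world axes, zero at the start; "wrist_torque": the same for the moment, N m; "finger_gap": finger opening in mm; "gripper_force": force on a finger pad.
Only numpy, scipy, OpenCV 4.12 (cv2) and the standard library are available. Lean on these libraries where they do the work, as an engineer would, in place of code of your own. Each camera call takes 0.05 s, during which the arm holds its last target. There are 200 camera calls.

## Working session

There is one attempt and no reset: what is moved stays moved. The work goes in short steps, Python scripts to look and compute and a shell command to move; the robot and the scene stay as the last step left them, time stands still between calls to the robot, and variables do not carry over. Pictures are saved under pics/ and viewed, at most 10 in all, crops included, and the job is handed in when it is done.

```bash
mkdir -p pics; ls
python3 - <<'E'
from workcell import *
import cv2
for n in("top","side"):
    cv2.imwrite(f"pics/{n}0.png",grab_frame(n)[:,:,::-1]); c=camera_info(n); print(n,c)
s=get_state(); print(s['ee_pos'],s['tool_rot'],s['finger_gap'],hold_point_z)
E
```

```text
pics
top {'fx': 585.9305968992659, 'fy': 585.9305968992659, 'cx': 316.65619376109106, 'cy': 237.52669869126117, 'world_to_cam': array([[-4.07880867e-03, -9.99914551e-01, -1.24198826e-02,
        -2.10674641e+01],
       [-9.94758306e-01,  5.32614461e-03, -1.02115353e-01,
         4.43188057e+02],
       [ 1.02172777e-01,  1.19382724e-02, -9.94695029e-01,
         1.39612416e+03],
       [ 0.00000000e+00,  0.00000000e+00,  0.00000000e+00,
         1.00000000e+00]])}
side {'fx': 552.4889759619876, 'fy': 552.4889759619876, 'cx': 327.9046582011258, 'cy': 235.71162820082424, 'world_to_cam': array([[ 6.81416750e-01, -7.31801849e-01, -1.17161029e-02,
        -3.15570397e+02],
       [-4.69300384e-01, -4.24592855e-01, -7.74259683e-01,
         2.58136671e+02],
       [ 5.61630094e-01,  5.33091888e-01, -6.32759572e-01,
         1.09287723e+03],
       [ 0.00000000e+00,  0.00000000e+00,  0.00000000e+00,
         1.00000000e+00]])}
[ 246.93081252 -491.18742672  204.95911588] [[ 8.93447406e-01  4.49167634e-01 -4.11794925e-04]
 [ 4.49167821e-01 -8.93446934e-01  9.18888376e-04]
 [ 4.48180046e-05 -1.00594346e-03 -9.99999493e-01]] 94.13359777209173 18.8
```

View pics/top0.png

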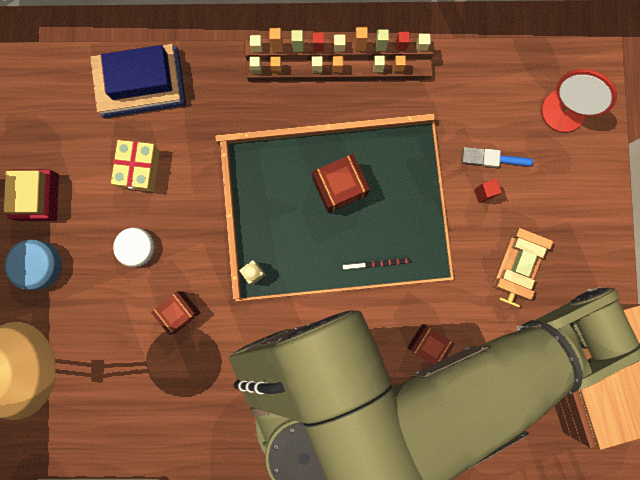

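View pics/side0.png

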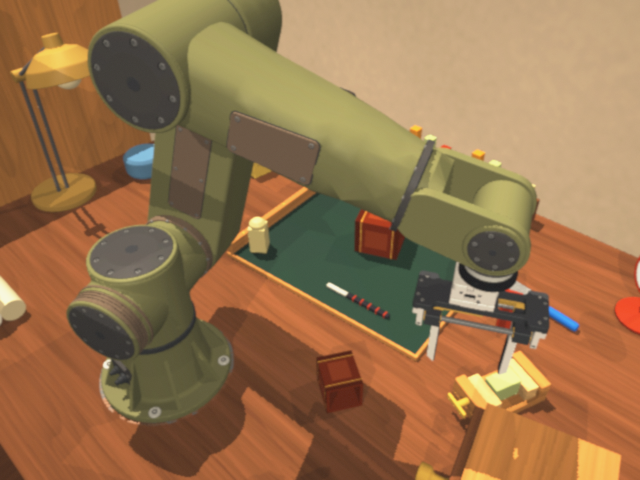

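Candidates: the toppled pot on the board (341,182 top view), and two smaller pots on the table at (176,313) and (431,345). The red seal at (489,190) is no pot. By the description it's the one on the board, so I'll check that in a close crop.

Run:
```python
import cv2,numpy as np
im=cv2.imread("pics/top0.png")
def crop(x,y,w,h,s):
    return cv2.resize(im[y:y+h,x:x+w],None,fx=s,fy=s,interpolation=cv2.INTER_CUBIC)
L=crop(302,145,75,75,8)
R=np.vstack([crop(x,y,25,18,8)[:144] for x,y in((216,130),(425,112),(228,286),(440,268))]); R=np.vstack([R,np.zeros((24,200,3),np.uint8)])
cv2.imwrite("pics/crop1.png",np.hstack([L,R]))
```

```text
(no output)
```

View pics/crop1.png

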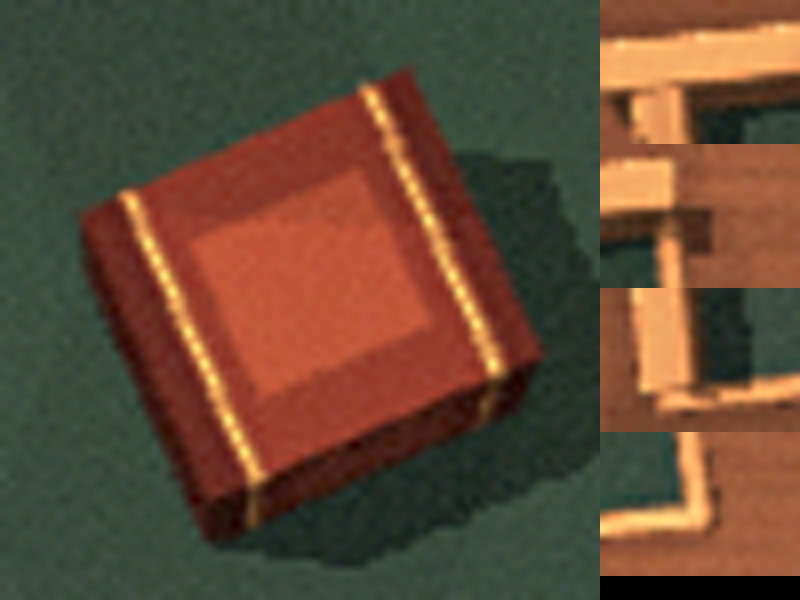

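The crop shows a single large pot with its plain square foot end facing left. Its top face corners are about (312,172), (354,153), (370,189) and (328,207), and the fence's inner top corner is about (227,141).

```bash
cat > h.py <<'E'
from workcell import *
import numpy as np
def ray(n,u,v,z):
    c=camera_info(n);T=c['world_to_cam'];R=T[:3,:3];C=-R.T@T[:3,3]
    d=R.T@np.array([(u-c['cx'])/c['fx'],(v-c['cy'])/c['fy'],1]);return (C+d*(z-C[2])/d[2])
def proj(n,P):
    c=camera_info(n);T=c['world_to_cam'];p=(T[:3,:3]@np.asarray(P,float).reshape(-1,3).T).T+T[:3,3]
    return np.c_[c['fx']*p[:,0]/p[:,2]+c['cx'],c['fy']*p[:,1]/p[:,2]+c['cy']]
E
python3 - <<'E'
from h import *
np.set_printoptions(precision=1,suppress=True)
o=.44
P=np.array([ray("top",302+u/8-o,145+v/8-o,102)[:2] for u,v in((82,215),(413,68),(543,352),(207,500))])
print("top",P,P.mean(0))
for i in range(4):
    d=P[(i+1)%4]-P[i];print(np.hypot(*d),np.degrees(np.arctan2(d[1],d[0])))
F=[ray("top",226.9-o,140.6-o,40),ray("top",434-o,119.6-o,40),ray("top",239.25-o,298.75-o,40),ray("top",453.75-o,279.6-o,10)]
for f in F: print(f)
for a in(1,2):
    d=(F[a]-F[0])[:2];print(np.hypot(*d),np.degrees(np.arctan2(d[1],d[0])))
E
```

```text
top [[ 588.6  -13.5]
 [ 631.2 -109.6]
 [ 547.6 -146.1]
 [ 505.1  -49.2]] [568.1 -79.6]
105.08652086198919 -66.05095800007
91.27309948666984 -156.4206141769636
105.82043044976183 113.6564068498755
90.74035182372812 23.114650826998364
[681.1 195.5  40. ]
[ 729.6 -309.3   40. ]
[297.5 161.7  40. ]
[ 341.4 -353.1   10. ]
507.18009292493 -84.50816430928371
385.07380187736953 -174.96389141953534
```

```bash
cat >> h.py <<'E'
from scipy.spatial.transform import Rotation as Ro
np.set_printoptions(precision=4,suppress=True)
def plan(p,R,p0=None,R0=None,vmax=40,wmax=.9,cap=None):
    """N identical tool-frame rows from the present pose to p (mm), R"""
    s=get_state(); p0=s['ee_pos'] if p0 is None else p0; R0=np.array(s['tool_rot']) if R0 is None else R0
    w=Ro.from_matrix(R0.T@R).as_rotvec(); d=R0.T@(np.asarray(p)-p0)
    N=int(np.ceil(max(np.linalg.norm(d)/vmax,np.abs(np.degrees(w)/5).max()/wmax,1))); N=max(N,cap or 1)
    M=sum(Ro.from_rotvec(w*k/N).as_matrix() for k in range(N))
    return N,np.linalg.solve(M,d)/1000,np.degrees(w)/N/5
def toolR(yaw,phi):
    """tool y along yaw (deg), z tilted phi from down towards tool x"""
    a=np.radians(yaw);y=np.array([np.cos(a),np.sin(a),0]);z=np.array([0,0,-1.]);x=np.cross(y,z)
    return np.c_[x,y,z]@Ro.from_rotvec([0,np.radians(phi),0]).as_matrix()
E
python3 - <<'E'
from h import *
print(plan([561.5,-170,205],toolR(23.8,0)))
R=toolR(23.8,45);print(R)
E
```

```text
(20, array([ 0.0229,  0.0095, -0.    ]), array([-0.0004, -0.0005, -0.8711]))
[[-0.2853  0.915  -0.2853]
 [ 0.647   0.4035  0.647 ]
 [ 0.7071  0.     -0.7071]]
```

```bash
python3 -m crank '[[[0.023,0.0095,0,0,0,-0.87,0.5],[0.023,0.0095,0,0,0,-0.87,0.5],[0.023,0.0095,0,0,0,-0.87,0.5],[0.023,0.0095,0,0,0,-0.87,0.5],[0.023,0.0095,0,0,0,-0.87,0.5],[0.023,0.0095,0,0,0,-0.87,0.5],[0.023,0.0095,0,0,0,-0.87,0.5],[0.023,0.0095,0,0,0,-0.87,0.5],[0.023,0.0095,0,0,0,-0.87,0.5],[0.023,0.0095,0,0,0,-0.87,0.5],[0.023,0.0095,0,0,0,-0.87,0.5],[0.023,0.0095,0,0,0,-0.87,0.5]]]'
python3 -m crank '[[[0.023,0.0095,0,0,0,-0.87,0.5],[0.023,0.0095,0,0,0,-0.87,0.5],[0.023,0.0095,0,0,0,-0.87,0.5],[0.023,0.0095,0,0,0,-0.87,0.5],[0.023,0.0095,0,0,0,-0.87,0.5],[0.023,0.0095,0,0,0,-0.87,0.5],[0.023,0.0095,0,0,0,-0.87,0.5],[0.023,0.0095,0,0,0,-0.87,0.5],[0,0,0,0,0,0,0.5],[0,0,0,0,0,0,0.5]]]'
python3 - <<'E'
from h import *
print(plan([561.5,-170,140],toolR(23.8,45)),get_state()['qpos'])
E
```

```text
time_s: 1.3
ee_pos: [501.9, -354.3, 204.9]
tool_rot: [[0.19, 0.982, -0.001], [0.982, -0.19, 0.001], [0.0, -0.001, -1.0]]
wrist_force: [-0.4, -0.8, -0.4]
finger_gap: 47.1
gripper_force: 0.0
time_s: 2.3
ee_pos: [563.0, -169.0, 205.3]
tool_rot: [[-0.401, 0.916, -0.0], [0.916, 0.401, -0.0], [0.0, -0.0, -1.0]]
wrist_force: [-0.5, -1.1, -0.1]
finger_gap: 46.9
gripper_force: 0.0
(10, array([-0.0023, -0.0002,  0.0063]), array([ 0.0008,  0.8999, -0.0027])) [-0.354   0.3848  1.408  -0.0001  1.349  -0.7669]
```

```bash
python3 -m crank '[[[-0.0023,-0.0002,0.0063,0,0.9,0,0.5],[-0.0023,-0.0002,0.0063,0,0.9,0,0.5],[-0.0023,-0.0002,0.0063,0,0.9,0,0.5],[-0.0023,-0.0002,0.0063,0,0.9,0,0.5],[-0.0023,-0.0002,0.0063,0,0.9,0,0.5],[-0.0023,-0.0002,0.0063,0,0.9,0,0.5],[-0.0023,-0.0002,0.0063,0,0.9,0,0.5],[-0.0023,-0.0002,0.0063,0,0.9,0,0.5],[-0.0023,-0.0002,0.0063,0,0.9,0,0.5],[-0.0023,-0.0002,0.0063,0,0.9,0,0.5],[0,0,0,0,0,0,0.5],[0,0,0,0,0,0,0.5]]]'
python3 - <<'E'
from h import *
import cv2
print(plan([561.5,-170,99],toolR(23.8,45)),get_state()['qpos'])
a,b=[grab_frame(n)[:,:,::-1] for n in("top","side")]
A=cv2.resize(a[120:270,280:440],None,fx=2.5,fy=2.5,interpolation=3);B=cv2.resize(b[120:300,340:532],(400,375),interpolation=3)
cv2.imwrite("pics/pre.png",np.hstack([A,B]))
E
```

```text
time_s: 3.5
ee_pos: [561.0, -170.6, 139.7]
tool_rot: [[-0.283, 0.916, -0.283], [0.649, 0.4, 0.647], [0.706, -0.001, -0.708]]
wrist_force: [-0.1, -0.4, 0.6]
finger_gap: 46.8
gripper_force: 0.0
(2, array([-0.0142,  0.0004,  0.0145]), array([ 0.0116,  0.0098, -0.0171])) [-0.5472  0.8249  1.0614  0.4434  1.907  -0.9538]
```

View pics/pre.png

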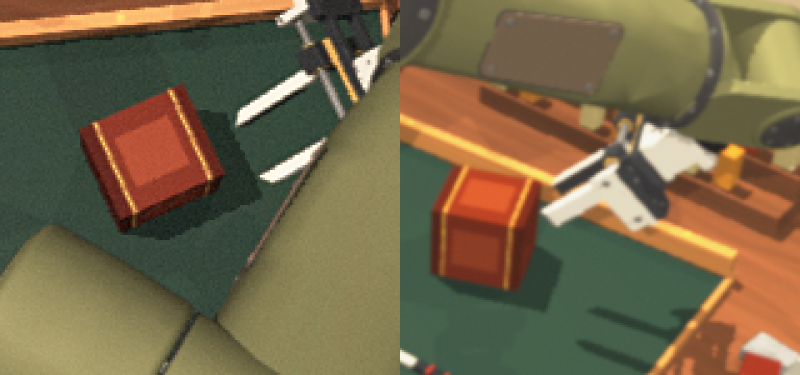

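Fingers are lined up either side of the pot's front wall, with tips at about (240,122) and (262,180) in the left panel. Going down and in.

```bash
python3 -m crank '[[[-0.0095,0,0.0097,0,0,0,0.5],[-0.0095,0,0.0097,0,0,0,0.5],[-0.0094,0.0005,0.0096,0,0,0,0.5],[0,0,0.016,0,0,0,0.5],[0,0,0.016,0,0,0,0.5],[0,0,0.016,0,0,0,0.5],[0,0,0.01,0,0,0,0.5],[0,0,0.01,0,0,0,0.5],[0,0,0.01,0,0,0,0.5],[0,0,0.002,0,0,0,0.5],[0,0,0,0,0,0,0.5]]]'
python3 -m crank '[[[0,0,0,0,0,0,1],[0,0,0,0,0,0,1],[0,0,0,0,0,0,1],[0,0,0,0,0,0,1],[0,0,0,0,0,0,1],[0,0,0,0,0,0,1],[0,0,0,0,0,0,1],[0,0,0,0,0,0,1],[0,0,0,0,0,0,1],[0,0,0,0,0,0,1]]]'
```

```text
time_s: 4.7
ee_pos: [538.6, -117.2, 42.9]
tool_rot: [[-0.284, 0.916, -0.284], [0.648, 0.402, 0.647], [0.707, -0.0, -0.707]]
wrist_force: [0.2, -0.7, -0.1]
finger_gap: 47.3
gripper_force: 0.0
time_s: 5.7
ee_pos: [538.6, -117.4, 43.0]
tool_rot: [[-0.284, 0.916, -0.284], [0.648, 0.402, 0.647], [0.707, 0.0, -0.707]]
wrist_force: [-0.3, -0.8, 0.3]
finger_gap: 6.7
gripper_force: 30.0
```

Run:
```python
from h import *
s=get_state();p0=s['ee_pos'];R0=np.array(s['tool_rot'])
a=np.radians(23.8);h=np.array([np.cos(a),np.sin(a),0]);m=np.array([h[1],-h[0],0])
G=p0-18.8*R0[:,2];P=G-89*m;P[2]=10;print(G,P,proj("top",P))
Q=Ro.from_rotvec(-h*np.pi/2).as_matrix()
print(Q@m, plan(P+Q@(p0-P),Q@R0,cap=36), P+Q@(p0-P))
```

```text
[ 543.972  -129.539    56.2759] [508.0565 -48.1076  10.    ] [[326.7808 211.6511]]
[ 0. -0.  1.] (36, array([ 0.0034, -0.    , -0.0012]), array([-0.0007, -0.5   , -0.0007])) [494.7717 -17.9208  85.708 ]
```

```bash
python3 -m crank '[[[0.0014,0,-0.0014,0,0,0,1],[0.0034,0,-0.0012,0,-0.5,0,1],[0.0034,0,-0.0012,0,-0.5,0,1],[0.0034,0,-0.0012,0,-0.5,0,1],[0.0034,0,-0.0012,0,-0.5,0,1],[0.0034,0,-0.0012,0,-0.5,0,1],[0.0034,0,-0.0012,0,-0.5,0,1],[0.0034,0,-0.0012,0,-0.5,0,1],[0.0034,0,-0.0012,0,-0.5,0,1],[0.0034,0,-0.0012,0,-0.5,0,1],[0.0034,0,-0.0012,0,-0.5,0,1],[0.0034,0,-0.0012,0,-0.5,0,1]]]'
python3 - <<'E'
from h import *
import cv2
a,b=[grab_frame(n)[:,:,::-1] for n in("top","side")]
A=cv2.resize(a[120:270,280:440],None,fx=2.5,fy=2.5,interpolation=3);B=cv2.resize(b[120:300,340:532],(400,375),interpolation=3)
cv2.imwrite("pics/tip1.png",np.hstack([A,B]))
E
```

```text
time_s: 6.9
ee_pos: [528.6, -94.9, 75.8]
tool_rot: [[-0.383, 0.916, -0.121], [0.874, 0.402, 0.274], [0.299, -0.0, -0.954]]
wrist_force: [-0.5, -0.3, -3.1]
finger_gap: 7.2
gripper_force: 30.0
```

View pics/tip1.png

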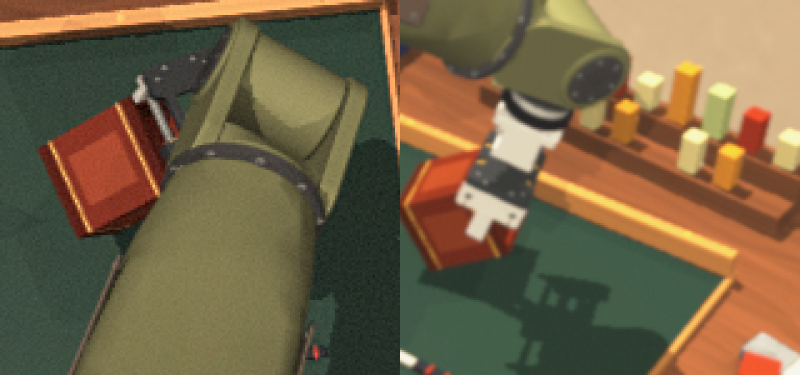

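The pot is tipping up with the gripper, mouth raised at about (150,170) in the left panel. Weight is on the wrist and contact is light. Continuing the same arc.

```bash
for i in 1 ; do python3 -m crank '[[[0.0034,0,-0.0012,0,-0.5,0,1],[0.0034,0,-0.0012,0,-0.5,0,1],[0.0034,0,-0.0012,0,-0.5,0,1],[0.0034,0,-0.0012,0,-0.5,0,1],[0.0034,0,-0.0012,0,-0.5,0,1],[0.0034,0,-0.0012,0,-0.5,0,1],[0.0034,0,-0.0012,0,-0.5,0,1],[0.0034,0,-0.0012,0,-0.5,0,1],[0.0034,0,-0.0012,0,-0.5,0,1],[0.0034,0,-0.0012,0,-0.5,0,1],[0.0034,0,-0.0012,0,-0.5,0,1],[0.0034,0,-0.0012,0,-0.5,0,1]]]'; done
python3 -m crank '[[[0.0034,0,-0.0012,0,-0.5,0,1],[0.0034,0,-0.0012,0,-0.5,0,1],[0.0034,0,-0.0012,0,-0.5,0,1],[0.0034,0,-0.0012,0,-0.5,0,1],[0.0034,0,-0.0012,0,-0.5,0,1],[0.0034,0,-0.0012,0,-0.5,0,1],[0.0034,0,-0.0012,0,-0.5,0,1],[0.0034,0,-0.0012,0,-0.5,0,1],[0.0034,0,-0.0012,0,-0.5,0,1],[0,0,0,0,0,0,1]]]'
python3 - <<'E'
from h import *
import cv2
s=get_state();p=s['ee_pos'];R=np.array(s['tool_rot']);print(s['qpos'],s['wrist_torque'],p-18.8*R[:,2])
a,b=[grab_frame(n)[:,:,::-1] for n in("top","side")]
A=cv2.resize(a[120:270,230:390],None,fx=2.5,fy=2.5,interpolation=3);B=cv2.resize(b[120:300,310:502],(400,375),interpolation=3)
cv2.imwrite("pics/tip2.png",np.hstack([A,B]))
E
```

```text
time_s: 8.2
ee_pos: [512.7, -59.2, 92.3]
tool_rot: [[-0.392, 0.916, 0.086], [0.894, 0.401, -0.199], [-0.217, -0.001, -0.976]]
wrist_force: [-0.0, -1.5, -2.7]
finger_gap: 6.7
gripper_force: 30.0
time_s: 9.2
ee_pos: [499.5, -29.4, 90.2]
tool_rot: [[-0.33, 0.916, 0.228], [0.75, 0.402, -0.526], [-0.574, -0.003, -0.819]]
wrist_force: [-0.3, -0.4, -1.8]
finger_gap: 6.9
gripper_force: 30.0
[ 0.1716  0.3083  1.9437 -0.7909  0.901   0.2682] [ 0.1603  0.1268 -0.1019] [495.2359 -19.4736 105.5507]
```

View pics/tip2.png

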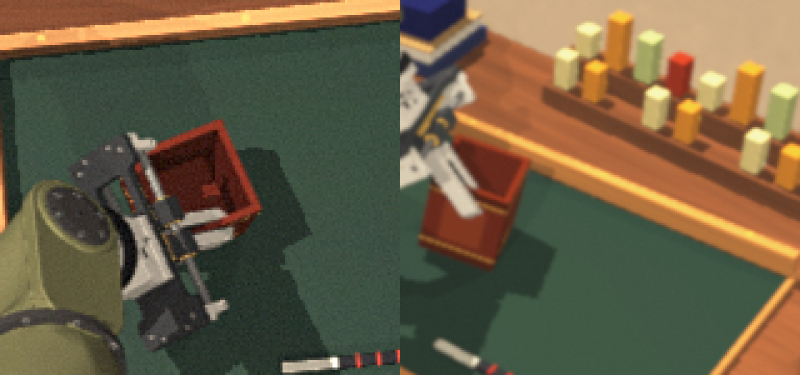

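```bash
python3 -m crank '[[[0.0034,0,-0.0012,0,-0.5,0,1],[0.0034,0,-0.0012,0,-0.5,0,1],[0.0034,0,-0.0012,0,-0.5,0,1],[0.0034,0,-0.0012,0,-0.5,0,1],[0,0,0,0,0,0,1],[0,0,0,0,0,0,1]]]'
python3 - <<'E'
from h import *
import cv2
s=get_state();p=s['ee_pos'];R=np.array(s['tool_rot']);G=p-18.8*R[:,2];print(G,np.degrees(np.arctan2(R[1,1],R[0,1])))
e=np.radians(5.3);ex=np.array([np.cos(e),np.sin(e),0]);ey=np.array([-ex[1],ex[0],0])
Rt=toolR(5.3,-45)
up=G+[0,0,12]
A=np.array([591.8,135,0])-40*ex-40*ey;A[2]=up[2]
print("lift tool axes",R.T@[0,0,.012]); p1=p+[0,0,12]
pa=A+18.8*Rt[:,2];print(plan(pa,Rt,p1,R,vmax=12,wmax=.5),pa)
print("ex,ey,ez in final tool",Rt.T@ex,Rt.T@ey,Rt.T@[0,0,1])
b=grab_frame("side")[:,:,::-1]
a=grab_frame("top")[:,:,::-1]
A=cv2.resize(a[120:270,230:390],None,fx=2.5,fy=2.5,interpolation=3);B=cv2.resize(b[120:300,310:502],(400,375),interpolation=3)
cv2.imwrite("pics/tip3.png",np.hstack([A,B]))
E
```

```text
time_s: 9.9
ee_pos: [494.8, -17.4, 86.2]
tool_rot: [[-0.285, 0.916, 0.283], [0.649, 0.401, -0.646], [-0.706, -0.0, -0.709]]
wrist_force: [-0.1, -0.7, -2.6]
finger_gap: 6.8
gripper_force: 30.0
[489.5203  -5.2085  99.4738] 23.656973592052974
lift tool axes [-0.0085 -0.     -0.0085]
(10, array([ 0.0054,  0.0086, -0.0054]), array([ 0.2591, -0.0024,  0.2602])) [556.8938  78.2394  98.1802]
ex,ey,ez in final tool [0. 1. 0.] [ 0.7071  0.     -0.7071] [-0.7071  0.     -0.7071]
```

View pics/tip3.png

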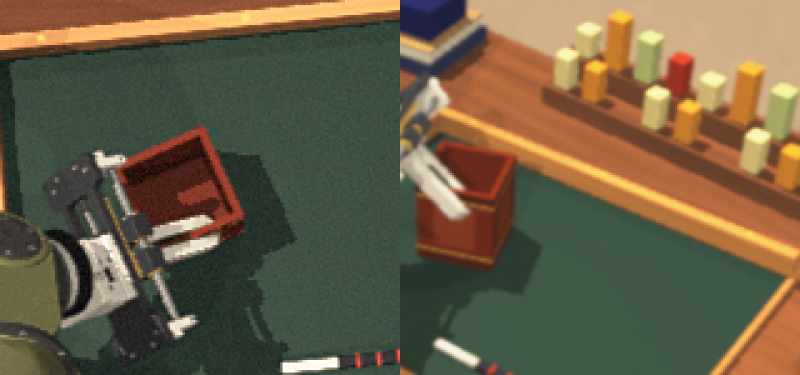

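```bash
python3 -m crank '[[[-0.0043,0,-0.0043,0,0,0,1],[-0.0042,0,-0.0042,0,0,0,1],[0.0054,0.0086,-0.0054,0.26,0,0.26,1],[0.0054,0.0086,-0.0054,0.26,0,0.26,1],[0.0054,0.0086,-0.0054,0.26,0,0.26,1],[0.0054,0.0086,-0.0054,0.26,0,0.26,1],[0.0054,0.0086,-0.0054,0.26,0,0.26,1],[0.0054,0.0086,-0.0054,0.26,0,0.26,1],[0.0054,0.0086,-0.0054,0.26,0,0.26,1],[0.0054,0.0086,-0.0054,0.26,0,0.26,1],[0.0054,0.0086,-0.0054,0.26,0,0.26,1],[0.0054,0.0086,-0.0054,0.26,0,0.26,1]]]'
python3 -m crank '[[[0.0035,0.005,-0.0035,0,0,0,1],[0.0035,0.005,-0.0035,0,0,0,1],[0.0035,0.005,-0.0035,0,0,0,1],[0.0035,0.005,-0.0035,0,0,0,1],[0.0035,0.005,-0.0035,0,0,0,1],[0.0035,0.005,-0.0035,0,0,0,1],[0,0,0,0,0,0,1],[0,0,0,0,0,0,1]]]'
python3 - <<'E'
from h import *
import cv2
s=get_state();p=s['ee_pos'];R=np.array(s['tool_rot']);G=p-18.8*R[:,2];print(G,np.degrees(np.arctan2(R[1,1],R[0,1])),s['qpos'])
b=grab_frame("side")[:,:,::-1]
a=grab_frame("top")[:,:,::-1]
A=cv2.resize(a[115:205,205:301],None,fx=6,fy=6,interpolation=3);B=cv2.resize(b[170:290,240:288+48],None,fx=2.3,fy=4.5,interpolation=3)
cv2.imwrite("pics/near.png",np.hstack([A,B[:540]]))
E
```

```text
time_s: 11.2
ee_pos: [557.4, 79.4, 98.8]
tool_rot: [[-0.064, 0.996, 0.064], [0.705, 0.091, -0.703], [-0.706, 0.0, -0.708]]
wrist_force: [-0.3, 0.7, -4.0]
finger_gap: 7.1
gripper_force: 30.0
time_s: 12.0
ee_pos: [584.1, 111.2, 98.0]
tool_rot: [[-0.066, 0.996, 0.065], [0.704, 0.093, -0.704], [-0.707, -0.0, -0.707]]
wrist_force: [0.0, -1.0, -3.6]
finger_gap: 7.0
gripper_force: 30.0
[582.8489 124.4834 111.3295] 5.31015852622924 [ 0.4325  0.6968  1.392  -0.7393  1.4252  0.5952]
```

View pics/near.png

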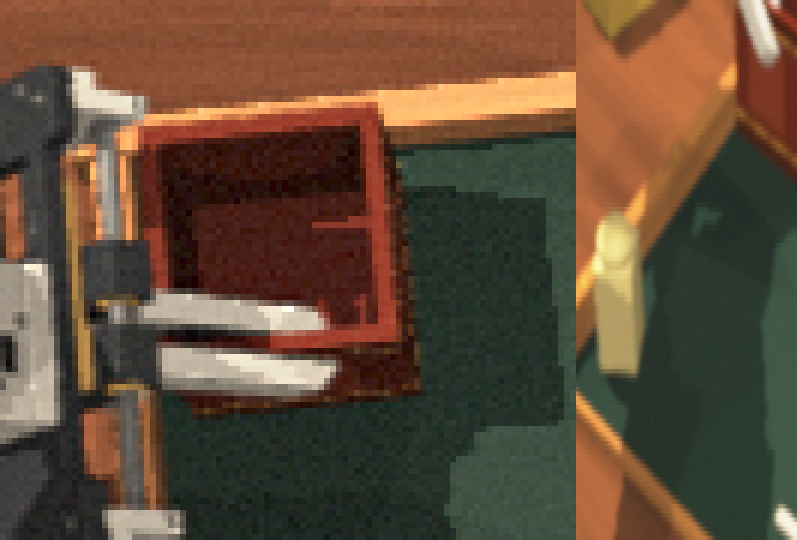

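The pot hangs upright about a centimetre above the slate near the corner. Rim corners are about (145,128), (380,103) and (402,340), and the foot's front corners about (195,415) and (420,393) in the 6x crop.

Run:
```python
from h import *
f=lambda u,v,z: ray("top",205+u/6-.42,115+v/6-.42,z)[:2]
T=[f(145,128,127),f(380,103,127),f(402,340,127)]; B=[f(195,415,22),f(420,393,22)]
an=lambda d:(np.hypot(*d),np.degrees(np.arctan2(d[1],d[0])))
print(T,B,an(T[1]-T[0]),an(T[2]-T[1]),an(B[1]-B[0]))
e=np.radians(5.3);ex=np.array([np.cos(e),np.sin(e)]);ey=np.array([-ex[1],ex[0]]);c=np.array([681.1,195.5])
for q in T+B: print((q-c)@ex,(q-c)@ey)
```

```text
[array([667.046 , 175.7025]), array([676.1197,  86.07  ]), array([584.1883,  77.3287])] [array([576.6066, 171.2387]), array([585.1207,  79.326 ])] (np.float64(90.0905821048083), np.float64(-84.21950521162668)) (np.float64(92.34603092489046), np.float64(-174.56833096840143)) (np.float64(92.30620007806759), np.float64(-84.70768165631777))
-15.822648879712913 -18.414699585156324
-15.067138645724754 -108.5021137353557
-107.41292572774299 -108.71433009518182
-106.28765900448158 -14.505418764153967
-106.30003451466577 -106.81161801262803
```

```bash
python3 -m crank '[[[0.0014,0,0.0014,0,0,0,1],[0.0014,0,0.0014,0,0,0,1],[0.0014,0,0.0014,0,0,0,1],[0.0014,0,0.0014,0,0,0,1],[0.0007,0,0.0007,0,0,0,1],[0,0,0,0,0,0,1],[0,0,0,0,0,0,1]]]'
for i in 1 2 3; do echo; done; python3 -m crank '[[[0.0007,0,0.0007,0,0,0,1],[0,0,0,0,0,0,1]]]'
python3 -m crank '[[[0.0007,0,0.0007,0,0,0,1],[0,0,0,0,0,0,1]]]'
```

```text
time_s: 12.8
ee_pos: [584.2, 111.2, 89.3]
tool_rot: [[-0.065, 0.996, 0.065], [0.704, 0.092, -0.704], [-0.707, 0.0, -0.707]]
wrist_force: [0.2, -0.3, -4.1]
finger_gap: 6.7
gripper_force: 30.0



time_s: 13.0
ee_pos: [584.1, 111.3, 88.2]
tool_rot: [[-0.065, 0.996, 0.065], [0.704, 0.092, -0.704], [-0.707, -0.0, -0.707]]
wrist_force: [0.2, 0.4, -2.9]
finger_gap: 6.8
gripper_force: 30.0
time_s: 13.2
ee_pos: [584.1, 111.2, 87.2]
tool_rot: [[-0.065, 0.996, 0.065], [0.704, 0.092, -0.704], [-0.707, -0.0, -0.707]]
wrist_force: [-0.1, -0.3, -3.5]
finger_gap: 6.7
gripper_force: 30.0
```

```bash
for k in 1; do python3 -m crank '[[[0.0007,0,0.0007,0,0,0,1],[0,0,0,0,0,0,1]]]' | grep -E "pos|force"; done; python3 -m crank '[[[0.0007,0,0.0007,0,0,0,1],[0,0,0,0,0,0,1]]]'| grep -E "pos|force"; python3 -m crank '[[[0.0007,0,0.0007,0,0,0,1],[0,0,0,0,0,0,1]]]'| grep -E "pos|force"
```

```text
ee_pos: [584.1, 111.2, 86.2]
wrist_force: [0.3, -0.5, -2.5]
gripper_force: 30.0
ee_pos: [584.3, 111.3, 85.6]
wrist_force: [-1.6, -0.6, -1.1]
gripper_force: 30.0
ee_pos: [584.3, 111.3, 85.5]
wrist_force: [-5.5, 0.3, 7.3]
gripper_force: 30.0
```

Foot is on the slate. I'll ease off slightly, then slide towards the back fence.

```bash
python3 -m crank '[[[-0.0006,0,-0.0006,0,0,0,1],[0,0.003,0,0,0,0,1],[0,0.003,0,0,0,0,1],[0,0.003,0,0,0,0,1],[0,0.002,0,0,0,0,1],[0,0,0,0,0,0,1],[0,0,0,0,0,0,1]]]'| grep -E "pos|force"
for k in 1; do python3 -m crank '[[[0,0.0015,0,0,0,0,1],[0,0,0,0,0,0,1]]]'| grep -E "pos|force"; done
python3 -m crank '[[[0,0.0015,0,0,0,0,1],[0,0,0,0,0,0,1]]]'| grep -E "pos|force"
```

```text
ee_pos: [595.6, 112.2, 85.5]
wrist_force: [0.9, -0.9, 4.1]
gripper_force: 30.0
ee_pos: [596.7, 112.3, 85.5]
wrist_force: [-3.1, -0.7, 5.9]
gripper_force: 30.0
ee_pos: [598.1, 112.5, 85.5]
wrist_force: [-3.0, 0.2, 6.4]
gripper_force: 30.0
```

```bash
python3 -m crank '[[[-0.0003,0.001,-0.0003,0,0,0,1],[0,0,0,0,0,0,1]]]'| grep -E "pos|st_force"
python3 -m crank '[[[0,0.001,0,0,0,0,1],[0,0,0,0,0,0,1]]]'| grep -E "pos|st_force"
python3 -m crank '[[[0,0.001,0,0,0,0,1],[0,0,0,0,0,0,1]]]'| grep -E "pos|st_force"
```

```text
ee_pos: [599.0, 112.7, 85.5]
wrist_force: [-2.1, -0.4, 3.2]
ee_pos: [599.6, 112.6, 85.7]
wrist_force: [-7.4, -0.0, 6.3]
ee_pos: [599.8, 112.6, 85.9]
wrist_force: [-16.8, -1.0, 11.5]
```

Back fence reached. Easing off 1 mm and sliding left.

```bash
python3 -m crank '[[[-0.0003,-0.001,-0.0003,0,0,0,1],[0.0021,0,-0.0021,0,0,0,1],[0.0021,0,-0.0021,0,0,0,1],[0.0021,0,-0.0021,0,0,0,1],[0.0014,0,-0.0014,0,0,0,1],[0,0,0,0,0,0,1],[0,0,0,0,0,0,1]]]'| grep -E "pos|st_force"
python3 -m crank '[[[0.0011,0,-0.0011,0,0,0,1],[0,0,0,0,0,0,1]]]'| grep -E "pos|st_force"
python3 -m crank '[[[0.0011,0,-0.0011,0,0,0,1],[0,0,0,0,0,0,1]]]'| grep -E "pos|st_force"
```

```text
ee_pos: [598.6, 123.1, 85.7]
wrist_force: [-6.2, -3.7, 2.7]
ee_pos: [598.3, 124.5, 85.7]
wrist_force: [-5.7, -4.4, 3.6]
ee_pos: [598.2, 125.9, 85.7]
wrist_force: [-6.7, -4.8, 3.4]
```

```bash
python3 -m crank '[[[0.0007,0,-0.0007,0,0,0,1],[0,0,0,0,0,0,1]]]'| grep -E "pos|st_force"
python3 -m crank '[[[0.0007,0,-0.0007,0,0,0,1],[0,0,0,0,0,0,1]]]'| grep -E "pos|st_force"
python3 -m crank '[[[0.0007,0,-0.0007,0,0,0,1],[0,0,0,0,0,0,1]]]'| grep -E "pos|st_force"
```

```text
ee_pos: [598.1, 126.9, 85.7]
wrist_force: [-6.4, -5.0, 2.4]
ee_pos: [598.0, 127.8, 85.7]
wrist_force: [-6.1, -6.4, 3.1]
ee_pos: [597.9, 128.9, 85.7]
wrist_force: [-6.3, -6.2, 2.4]
```

```bash
python3 -m crank '[[[0.0007,0,-0.0007,0,0,0,1],[0,0,0,0,0,0,1]]]'| grep -E "pos|st_force"
python3 -m crank '[[[0.0007,0,-0.0007,0,0,0,1],[0,0,0,0,0,0,1]]]'| grep -E "pos|st_force"
python3 - <<'E'
from h import *
import cv2
b=grab_frame("side")[:,:,::-1]
a=grab_frame("top")[:,:,::-1]
A=cv2.resize(a[115:205,205:301],None,fx=6,fy=6,interpolation=3);B=cv2.resize(b[140:260,290:340],None,fx=4.4,fy=4.5,interpolation=3)
cv2.imwrite("pics/c.png",np.hstack([A,B]))
E
```

```text
ee_pos: [597.8, 129.6, 85.8]
wrist_force: [-5.4, -7.8, 3.6]
ee_pos: [597.8, 130.1, 85.9]
wrist_force: [-5.2, -10.4, 2.7]
```

View pics/c.png

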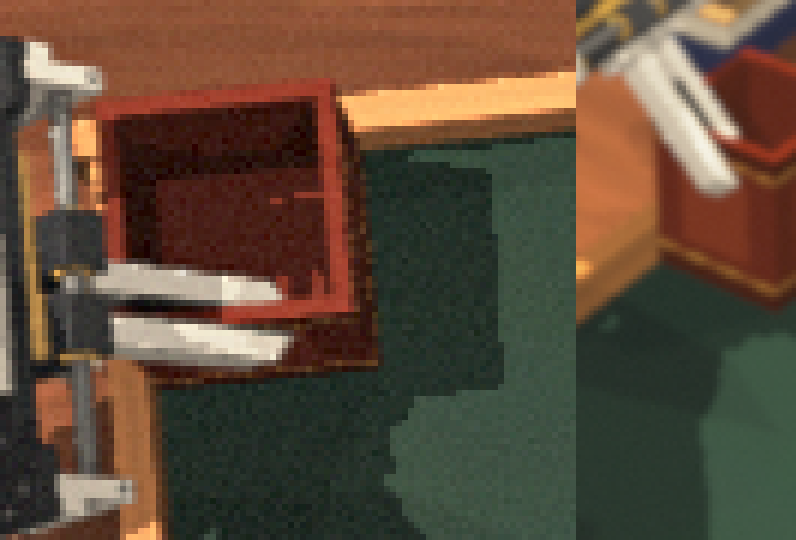

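The pot is in the corner: rim corners at about (100,103), (330,82) and (352,312), foot corners about (155,383) and (380,362), left foot edge at the left fence. Checking the numbers.

Run:
```python
from h import *
f=lambda u,v,z: ray("top",205+u/6-.42,115+v/6-.42,z)[:2]
T=[f(100,103,115),f(330,82,115),f(352,312,115)]; B=[f(155,383,10),f(380,362,10)]
an=lambda d:(np.hypot(*d),np.degrees(np.arctan2(d[1],d[0])))
print(an(T[1]-T[0]),an(T[2]-T[1]),an(B[1]-B[0]))
e=np.radians(5.3);ex=np.array([np.cos(e),np.sin(e)]);ey=np.array([-ex[1],ex[0]]);c=np.array([681.1,195.5])
for q in T+B: print((q-c)@ex,(q-c)@ey)
```

```text
(np.float64(88.94687346762892), np.float64(-85.09787519799853)) (np.float64(90.62934399531282), np.float64(-174.33171702903758)) (np.float64(93.15885306220173), np.float64(-84.96577108726324))
-0.7110152803662957 -0.2801138589577409
-1.3286780604895467 -89.22484272107998
-91.95614984237075 -89.80738151384142
-88.79150868729926 2.394021704923045
-89.2236319796211 -90.76382913613665
```

```bash
python3 -m crank '[[[0,0.001,0,0,0,0,1],[0,0,0,0,0,0,1],[0,0,0,0,0,0,1]]]'| grep -E "pos|st_force"
python3 -m crank '[[[0,0,0,0,0,0,0.9],[0,0,0,0,0,0,0.85],[0,0,0,0,0,0,0.8],[0,0,0,0,0,0,0.75],[0,0,0,0,0,0,0.7],[0,0,0,0,0,0,0.7],[0,0,0,0,0,0,0.7],[0,0,0,0,0,0,0.7]]]'| grep -vE "rot"
```

```text
ee_pos: [598.1, 130.1, 86.2]
wrist_force: [-13.4, -10.8, 8.0]
time_s: 18.8
ee_pos: [599.4, 131.7, 86.0]
wrist_force: [0.0, 0.1, 1.0]
finger_gap: 28.2
gripper_force: 0.0
```

```bash
python3 -m crank '[[[0,0,-0.01,0,0,0,0.7],[0,0,-0.01,0,0,0,0.7],[0,0,-0.015,0,0,0,0.7],[0,0,-0.015,0,0,0,0.7],[0,0,-0.02,0,0,0,0.7],[0,0,-0.02,0,0,0,0.7],[0,0,-0.02,0,0,0,0.7],[0,0,-0.02,0,0,0,0.7],[0,0,0,0,0,0,1],[0,0,0,0,0,0,1]]]'| grep -vE "rot"
python3 - <<'E'
from h import *
e=np.radians(5.3);ex=np.array([np.cos(e),np.sin(e),0]);ey=np.array([-ex[1],ex[0],0]);c=np.array([681.1,195.5,0])
R=toolR(5.3,20)
W=c-46*ex-150*ey;W[2]=200
print(W,plan(W,R,vmax=30)); print("down,ey in tool",R.T@[0,0,-1],R.T@ey)
E
```

```text
time_s: 19.8
ee_pos: [590.7, 223.5, 177.9]
wrist_force: [-0.6, -1.3, -0.9]
finger_gap: 15.3
gripper_force: 0.0
[649.1523  41.8922 200.    ] (15, array([-0.0131,  0.0028,  0.0018]), array([0.0003, 0.8665, 0.0006]))
down,ey in tool [-0.342   0.      0.9397] [0.9397 0.     0.342 ]
```

```bash
python3 -m crank '[[[-0.0131,0.0028,0.0018,0,0.867,0,1],[-0.0131,0.0028,0.0018,0,0.867,0,1],[-0.0131,0.0028,0.0018,0,0.867,0,1],[-0.0131,0.0028,0.0018,0,0.867,0,1],[-0.0131,0.0028,0.0018,0,0.867,0,1],[-0.0131,0.0028,0.0018,0,0.867,0,1],[-0.0131,0.0028,0.0018,0,0.867,0,1],[-0.0131,0.0028,0.0018,0,0.867,0,1],[-0.0131,0.0028,0.0018,0,0.867,0,1],[-0.0131,0.0028,0.0018,0,0.867,0,1],[-0.0131,0.0028,0.0018,0,0.867,0,1],[-0.0131,0.0028,0.0018,0,0.867,0,1]]]'| grep -vE "rot"
python3 -m crank '[[[-0.0131,0.0028,0.0018,0,0.867,0,1],[-0.0131,0.0028,0.0018,0,0.867,0,1],[-0.0131,0.0028,0.0018,0,0.867,0,1],[0,0,0,0,0,0,1],[0,0,0,0,0,0,1]]]'
python3 - <<'E'
from h import *
import cv2
b=grab_frame("side")[:,:,::-1]
a=grab_frame("top")[:,:,::-1]
cv2.imwrite("pics/t5.png",a);cv2.imwrite("pics/s5.png",b)
e=np.radians(5.3);ex=np.array([np.cos(e),np.sin(e),0]);ey=np.array([-ex[1],ex[0],0]);c=np.array([681.1,195.5,0])
W=c-46*ex-115*ey;W[2]=30
print(W,plan(W,toolR(5.3,20),vmax=20))
E
```

```text
time_s: 21.0
ee_pos: [638.0, 76.6, 212.9]
wrist_force: [0.2, 0.2, -0.3]
finger_gap: 0.3
gripper_force: 0.0
time_s: 21.5
ee_pos: [649.6, 40.5, 199.5]
tool_rot: [[-0.085, 0.996, -0.032], [0.936, 0.091, 0.34], [0.342, -0.002, -0.94]]
wrist_force: [-0.1, -0.4, 0.4]
finger_gap: -0.0
gripper_force: 0.0
[645.9193  76.7426  30.    ] (9, array([-0.0028, -0.0001,  0.0191]), array([-0.0001,  0.0008,  0.0006]))
```

```bash
python3 -m crank '[[[-0.0028,0,0.0191,0,0,0,1],[-0.0028,0,0.0191,0,0,0,1],[-0.0028,0,0.0191,0,0,0,1],[-0.0028,0,0.0191,0,0,0,1],[-0.0028,0,0.0191,0,0,0,1],[-0.0028,0,0.0191,0,0,0,1],[-0.0028,0,0.0191,0,0,0,1],[-0.0028,0,0.0191,0,0,0,1],[-0.0028,0,0.0191,0,0,0,1],[0,0,0,0,0,0,1],[0,0,0,0,0,0,1]]]'| grep -vE "rot"
python3 -m crank '[[[0.0028,0,0.001,0,0,0,1],[0.0028,0,0.001,0,0,0,1],[0.0028,0,0.001,0,0,0,1],[0.0019,0,0.0007,0,0,0,1],[0.0009,0,0.0003,0,0,0,1],[0,0,0,0,0,0,1]]]'| grep -E "pos|st_force"
python3 -m crank '[[[0.0009,0,0.0003,0,0,0,1],[0,0,0,0,0,0,1]]]'| grep -E "pos|st_force"
python3 -m crank '[[[0.0009,0,0.0003,0,0,0,1],[0,0,0,0,0,0,1]]]'| grep -E "pos|st_force"
```

```text
time_s: 22.7
ee_pos: [646.8, 77.0, 31.0]
wrist_force: [-0.2, -0.8, 0.4]
finger_gap: 0.5
gripper_force: 0.0
ee_pos: [645.5, 88.3, 30.3]
wrist_force: [0.2, 0.1, 0.5]
ee_pos: [645.4, 89.2, 30.2]
wrist_force: [0.3, -0.5, -0.3]
ee_pos: [645.4, 90.1, 30.3]
wrist_force: [0.6, -0.0, -0.4]
```

```bash
python3 -m crank '[[[0.0009,0,0.0003,0,0,0,1],[0.0009,0,0.0003,0,0,0,1],[0,0,0,0,0,0,1]]]'| grep -E "pos|st_force"
python3 -m crank '[[[0.0009,0,0.0003,0,0,0,1],[0,0,0,0,0,0,1]]]'| grep -E "pos|st_force"
python3 -m crank '[[[0.0009,0,0.0003,0,0,0,1],[0,0,0,0,0,0,1]]]'| grep -E "pos|st_force"
```

```text
ee_pos: [645.2, 91.9, 30.4]
wrist_force: [-0.9, -0.7, 0.7]
ee_pos: [645.4, 92.4, 30.4]
wrist_force: [2.2, -3.5, -1.4]
ee_pos: [645.4, 92.7, 30.4]
wrist_force: [2.3, -9.0, 0.2]
```

```bash
python3 -m crank '[[[-0.0094,0,-0.0034,0,0,0,1],[-0.0094,0,-0.0034,0,0,0,1],[0,0,-0.025,0,0,0,1],[0,0,-0.03,0,0,0,1],[0,0,-0.03,0,0,0,1],[0,0,-0.03,0,0,0,1],[0,0,-0.03,0,0,0,1],[0,0,0,0,0,0,1],[0,0,0,0,0,0,1]]]'| grep -vE "rot"
python3 - <<'E'
from h import *
e=np.radians(5.3);ex=np.array([np.cos(e),np.sin(e),0]);ey=np.array([-ex[1],ex[0],0]);c=np.array([681.1,195.5,0])
R=toolR(-84.7,20);W=c-130*ex-46*ey;W[2]=170
print(W,plan(W,R,vmax=20));V=c-115*ex-46*ey;V[2]=30
print(plan(V,R,W,R,vmax=20),R.T@ex)
E
```

```text
time_s: 25.3
ee_pos: [651.5, 24.0, 166.6]
wrist_force: [0.2, 0.4, -0.9]
finger_gap: 0.5
gripper_force: 0.0
[555.9048 137.6885 170.    ] (19, array([ 0.0018, -0.0085,  0.0005]), array([-0.324 , -0.0004,  0.8899]))
(8, array([-0.0042,  0.    ,  0.0171]), array([0., 0., 0.])) [0.9397 0.     0.342 ]
```

```bash
python3 -m crank '[[[0.0018,-0.0085,0.0005,-0.324,0,0.89,1],[0.0018,-0.0085,0.0005,-0.324,0,0.89,1],[0.0018,-0.0085,0.0005,-0.324,0,0.89,1],[0.0018,-0.0085,0.0005,-0.324,0,0.89,1],[0.0018,-0.0085,0.0005,-0.324,0,0.89,1],[0.0018,-0.0085,0.0005,-0.324,0,0.89,1],[0.0018,-0.0085,0.0005,-0.324,0,0.89,1],[0.0018,-0.0085,0.0005,-0.324,0,0.89,1],[0.0018,-0.0085,0.0005,-0.324,0,0.89,1],[0.0018,-0.0085,0.0005,-0.324,0,0.89,1]]]'| grep -vE "rot"
python3 -m crank '[[[0.0018,-0.0085,0.0005,-0.324,0,0.89,1],[0.0018,-0.0085,0.0005,-0.324,0,0.89,1],[0.0018,-0.0085,0.0005,-0.324,0,0.89,1],[0.0018,-0.0085,0.0005,-0.324,0,0.89,1],[0.0018,-0.0085,0.0005,-0.324,0,0.89,1],[0.0018,-0.0085,0.0005,-0.324,0,0.89,1],[0.0018,-0.0085,0.0005,-0.324,0,0.89,1],[0.0018,-0.0085,0.0005,-0.324,0,0.89,1],[0.0018,-0.0085,0.0005,-0.324,0,0.89,1],[0,0,0,0,0,0,1],[0,0,0,0,0,0,1]]]'
python3 - <<'E'
from h import *
e=np.radians(5.3);ex=np.array([np.cos(e),np.sin(e),0]);ey=np.array([-ex[1],ex[0],0]);c=np.array([681.1,195.5,0])
V=c-115*ex-46*ey;V[2]=30;print(V,plan(V,toolR(-84.7,20),vmax=20))
E
```

```text
time_s: 26.3
ee_pos: [576.0, 65.1, 166.6]
wrist_force: [0.0, 0.1, 0.6]
finger_gap: 0.4
gripper_force: 0.0
time_s: 27.4
ee_pos: [554.6, 138.2, 168.4]
tool_rot: [[0.936, 0.096, 0.339], [0.091, -0.995, 0.033], [0.34, -0.0, -0.94]]
wrist_force: [-0.9, -0.4, -0.2]
finger_gap: 0.7
gripper_force: 0.0
[570.8407 139.074   30.    ] (7, array([-0.0046,  0.0001,  0.0194]), array([-0.0025,  0.0028,  0.0061]))
```

```bash
python3 -m crank '[[[-0.0046,0,0.0194,0,0,0,1],[-0.0046,0,0.0194,0,0,0,1],[-0.0046,0,0.0194,0,0,0,1],[-0.0046,0,0.0194,0,0,0,1],[-0.0046,0,0.0194,0,0,0,1],[-0.0046,0,0.0194,0,0,0,1],[-0.0046,0,0.0194,0,0,0,1],[0,0,0,0,0,0,1],[0.0028,0,0.001,0,0,0,1],[0.0028,0,0.001,0,0,0,1],[0.0028,0,0.001,0,0,0,1],[0,0,0,0,0,0,1]]]'| grep -vE "rot"
python3 -m crank '[[[0.0019,0,0.0007,0,0,0,1],[0.0009,0,0.0003,0,0,0,1],[0,0,0,0,0,0,1]]]'| grep -E "pos|st_force"
python3 -m crank '[[[0.0009,0,0.0003,0,0,0,1],[0.0009,0,0.0003,0,0,0,1],[0,0,0,0,0,0,1]]]'| grep -E "pos|st_force"
```

```text
time_s: 28.6
ee_pos: [580.8, 140.5, 31.7]
wrist_force: [0.2, 0.8, 0.5]
finger_gap: 0.4
gripper_force: 0.0
ee_pos: [583.2, 140.7, 31.0]
wrist_force: [-0.5, -0.3, -0.5]
ee_pos: [584.8, 140.9, 30.8]
wrist_force: [-2.3, 0.2, 1.1]
```

```bash
python3 -m crank '[[[0.0009,0,0.0003,0,0,0,1],[0,0,0,0,0,0,1]]]'| grep -E "pos|st_force"
python3 -m crank '[[[0.0009,0,0.0003,0,0,0,1],[0,0,0,0,0,0,1]]]'| grep -E "pos|st_force"
```

```text
ee_pos: [585.2, 140.9, 30.7]
wrist_force: [-6.9, -0.2, 4.4]
ee_pos: [585.5, 140.9, 30.5]
wrist_force: [-14.6, -1.5, 9.2]
```

Stiff contact, so it's seated against the back fence. Backing off, rising, and taking a final look.

```bash
python3 -m crank '[[[-0.0094,0,-0.0034,0,0,0,1],[-0.0094,0,-0.0034,0,0,0,1],[0,0,-0.03,0,0,0,1],[0,0,-0.04,0,0,0,1],[0,0,-0.04,0,0,0,1],[-0.04,0,-0.04,0,0,0,1],[-0.04,0,-0.02,0,0,0,1],[-0.04,0,0,0,0,0,1],[-0.04,0.03,0,0,0,0,1],[0,0.04,0,0,0,0,1],[0,0.04,0,0,0,0,1],[0,0,0,0,0,0,1]]]'| grep -vE "rot"
python3 - <<'E'
from h import *
import cv2
b=grab_frame("side")[:,:,::-1]
a=grab_frame("top")[:,:,::-1]
cv2.imwrite("pics/t6.png",a);cv2.imwrite("pics/s6.png",b)
A=cv2.resize(a[115:205,205:275],None,fx=6,fy=6,interpolation=3);B=cv2.resize(b[120:255,240:330],(360,540),interpolation=3)
cv2.imwrite("pics/fin.png",np.hstack([A,B]))
E
```

```text
time_s: 30.8
ee_pos: [375.4, 6.8, 133.4]
wrist_force: [0.0, 0.6, 0.2]
finger_gap: 0.4
gripper_force: 0.0
```

View pics/fin.png

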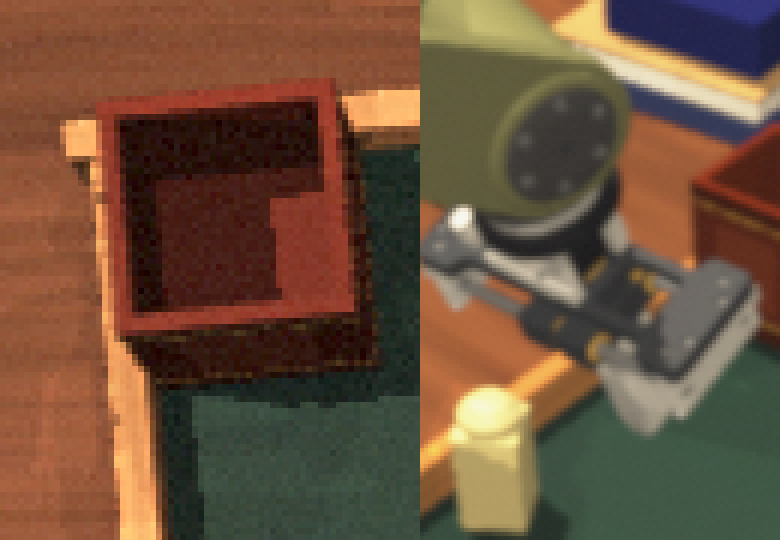

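The pot stands upright in the corner, rim corners about (98,102), (333,80), (355,313) and (118,335) in the crop. Its foot sits against the left fence at (155,383), the pale seal is in place, and the gripper is clear.

```bash
python3 -c "
from workcell import sign_off; print(sign_off())"
```

```text
the job is handed in; nothing more can be done
None
```

The brush pot now stands upright in the back-left corner, pressed against both fences and released; it was lowered under control, the gripper is clear, nothing else was touched as far as I could tell, and the job was handed in at about 31 s.

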